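# Put the wrench sockets back on their tray in order of size

## Robot

A 7-joint arm with a two-finger parallel gripper is mounted at the origin on the work surface. World frame = base frame: x ahead of the robot, y to its left, z up, the work surface at z = 0. Lengths are in m, angles in degrees, forces in N, time in s.
With the tool pointing down it reaches from about 0.4 to 0.875 m from the base axis. Payload 4.4 kg.
Tool frame: the origin (TCP) lies between the finger pads; the fingertips stand 14 mm ahead of it and the grasp point (between the pads) lies 5 mm behind it; z points along the fingers, y is the direction in which the jaws open and shut (so a half turn about z gives the same grasp; the last joint's range is limited). The gripper opens to 85 mm and grips with 20 to 120 N. Pads are 22 mm wide; open, the fingers measure 114 mm over their backs; the gripper's body (76 mm by 85 mm) begins 54 mm behind the grasp point. The pads swing forward as they close: fully open they stand 13 mm farther back than shut.
Start: joints at [-75.218, 36.005, 2.206, 86.941, -1.547, 57.084, -1.146], TCP at [0.207, 0.616, 0.245] pointing down, gripper open.
Joint ranges: [-175.42, 175.42], [-21.48, 121.26], [-71.46, 75.88], [10.55, 141.38], [-63.04, 243.04], [13.31, 113.54], [-168.57, 168.57]. Speed limits (degrees/s): [147.25, 147.25, 180, 180, 180, 180, 180].

## Interface

Orientations are given as [roll, pitch, yaw] about the fixed x, y, z axes, in that order (R = Rz(yaw) Ry(pitch) Rx(roll)).
In Python, from station import status, capture, r gives the robot as it stands.
- The arm moves only by the tool step_arm, never from a script. Its arguments are lists of equal length, an entry for each row: "delta_pos": the shift along the world's x, y, z in units of 0.12 m (1.0 is 0.12 m), a list of three; "angular": the turn, a rotation vector about the world's x, y, z in units of 6 degrees (1.0 is 6 degrees), a list of three. A call has 1 to 5 rows; each row shifts and turns the commanded pose from where the row before left it; what a row does not reach is not made up. A row lasts 1/8 s, in which the tool goes at most 62.5 mm and 10.7 degrees, less where a joint would pass 70% of its speed; a pose out of reach is approached as far as the arm can. A call with a number of a shift or a turn outside -1 to 1 is refused whole. A call with a gripper value outside its range is refused whole. "hand" is the opening, from -1 (shut) to 1 (fully open), set as the call begins (left out, the last holds). The fingers move at their own pace and stop on an object; the grip force is fixed at half the most. Time passes only in rows, so rows that do not move let the fingers close. It gives the time, the measured TCP pose, the force and the opening at its end, in the units of the state.
- status.read_state(): the state, without advancing time (a new reading comes with each control period).
- capture(name): name is "scene" or "side" or "wrist"; returns a dict with "img" (480x640x3 uint8, blue, green, red), "camera_matrix" (3x3 intrinsics, pixels), "camera_from_world" (4x4, takes a point from world to camera coordinates). Camera axes: x right, y down, z forward; pixel columns grow to the right and rows downward; lengths in m; the calibration is good to about 2 mm. A picture is of the moment at which its call begins. There is no depth.
- r.finish_job(): hands the job in, once; it reports no verdict.
The state is a dict: "time": time; "qpos": joint angles; "qd": joint speeds; "effort": joint torques, N m; "ee_pos": TCP position; "tcp_rot": TCP orientation; "wrist_force": force on the tool from outside, world axes, zero at the start; "moment": the same for the moment, N m; "opening": finger opening in m.
Only numpy, scipy, OpenCV 4.12 (cv2) and the standard library are available. Lean on these libraries where they do the work, as an engineer would, in place of code of your own. Each camera call takes 0.05 s, during which the arm holds its last target.

## Task

The repair job is finished, so put the four chrome sockets back on the socket tray, lined up in order of size: the smallest socket on the smallest white ring, and so on up to the largest on the largest ring. Set each one down gently, upright and centred on its ring, without dropping it or knocking any over. Leave the black impact socket standing where it is and do not knock over the standing tube.

Things in the scene. Friction and masses are not known exactly. Their poses are not given: they have to be found in the camera images.
- socket_1: The smallest chrome (bright silver) wrench socket, standing on its drive end with its hexagonal mouth up: 20 mm outside diameter over its upper half, 20 mm across the foot, 38 mm tall, about 60 g. Origin: centre of its underside; z points up, out of the mouth. It starts upright on the light blue mat, whose top is 2 mm above the table; at least 30 mm of free room all round it.
- socket_2: The second smallest chrome (bright silver) wrench socket, standing on its drive end with its hexagonal mouth up: 28 mm outside diameter over its upper half, 25 mm across the foot, 42 mm tall, about 110 g. Origin: centre of its underside; z points up, out of the mouth. It starts upright on the light blue mat, whose top is 2 mm above the table; at least 30 mm of free room all round it.
- socket_3: The second largest chrome (bright silver) wrench socket, standing on its drive end with its hexagonal mouth up: 36 mm outside diameter over its upper half, 30 mm across the foot, 46 mm tall, about 190 g. Origin: centre of its underside; z points up, out of the mouth. It starts upright on the light blue mat, whose top is 2 mm above the table; at least 30 mm of free room all round it.
- socket_4: The largest chrome (bright silver) wrench socket, standing on its drive end with its hexagonal mouth up: 44 mm outside diameter over its upper half, 34 mm across the foot, 50 mm tall, about 280 g. Origin: centre of its underside; z points up, out of the mouth. It starts upright on the light blue mat, whose top is 2 mm above the table; at least 30 mm of free room all round it.
- ring_1: The smallest of the four white rings printed in a straight row on the socket tray: 30 mm outside diameter with a grey disc in its middle. Its place is for the 20 mm socket. Origin: centre of the ring on the flat top of the tray, 10 mm above the table; z up, y along the row towards the larger rings. Rings are 66 mm apart, centre to centre. The tray is fixed, 78 x 290 x 10 mm, black and blue, no raised rim over 2.5 mm, and may lie at any angle on the bench.
- ring_2: The second smallest of the four white rings printed in a straight row on the socket tray: 38 mm outside diameter with a grey disc in its middle. Its place is for the 28 mm socket. Origin: centre of the ring on the flat top of the tray, 10 mm above the table; z up, y along the row towards the larger rings. Rings are 66 mm apart, centre to centre. The tray is fixed, 78 x 290 x 10 mm, black and blue, no raised rim over 2.5 mm, and may lie at any angle on the bench.
- ring_3: The second largest of the four white rings printed in a straight row on the socket tray: 46 mm outside diameter with a grey disc in its middle. Its place is for the 36 mm socket. Origin: centre of the ring on the flat top of the tray, 10 mm above the table; z up, y along the row towards the larger rings. Rings are 66 mm apart, centre to centre. The tray is fixed, 78 x 290 x 10 mm, black and blue, no raised rim over 2.5 mm, and may lie at any angle on the bench.
- ring_4: The largest of the four white rings printed in a straight row on the socket tray: 54 mm outside diameter with a grey disc in its middle. Its place is for the 44 mm socket. Origin: centre of the ring on the flat top of the tray, 10 mm above the table; z up, y along the row towards the larger rings. Rings are 66 mm apart, centre to centre. The tray is fixed, 78 x 290 x 10 mm, black and blue, no raised rim over 2.5 mm, and may lie at any angle on the bench.
- impact_socket: A matt black impact socket, 38 mm diameter, 60 mm tall, standing on the mat among the chrome ones; it does not belong on the tray and stays where it is. Origin: centre of its underside, z up.
- tube: A black post tube standing upright on its end at the far side of the bench, 41 mm diameter at its upper collar, 34 mm below, 210 mm tall; easily knocked over. Origin: centre of its underside, z up.
Not all that is in view belongs to the job. Leave any green look-alike of the socket_2 alone.

How it is judged:
By the outcome, as a careful person would: the job done as asked, in the order asked, and still so for the second after the job is handed in, with the robot touching nothing.
It also fails if it takes over 106 s, if anything falls off the work surface, if the arm or the gripper's body presses on something with over 40 N, if the wrist force passes 120 N, or if a joint passes its speed limit or range.

## Working session

There is one attempt and no reset: what is moved stays moved. The work goes in short steps, Python scripts to look and compute and a tool call to move; the robot and the scene stay as the last step left them, time stands still between calls to the robot, and variables do not carry over. Pictures are saved under pics/ and viewed, and the job is handed in when it is done.

Besides the shell and the picture viewer there is one more tool, called after ">>>" in YAML: its name, and indented under it one key for each argument. step_arm: Moves the arm, as the interface text tells. Shifts and turns lie within -1 to 1; 1 stands for 0.12 m of shift or 6 degrees of turn. Its arguments: {"type":"object","properties":{"delta_pos":{"type":"array"},"angular":{"type":"array"},"hand":{"type":"number"}},"required":["delta_pos","angular"]}

```bash
ls; mkdir -p pics; python3 - <<'E'
from station import status, capture, r
import cv2
print(status.read_state())
for n in("scene","side","wrist"):
    c=capture(n);cv2.imwrite(f"pics/{n}0.png",c["img"]);print(n,c["camera_matrix"],c["camera_from_world"])
E
```

```text
pics
{'time': 0.0, 'qpos': array([-75.21811991,  36.05814448,   2.20172242,  86.99662491,
        -1.54693456,  57.08290633,  -1.14588644]), 'qd': array([-0.05986386,  0.05732617,  0.01622173,  0.11186838,  0.13286043,
       -0.02259696, -0.09167486]), 'effort': array([-1.16925216e-04, -5.63385737e+01,  1.22596722e+00, -1.93445045e+01,
        1.09487964e-02,  1.04563544e-02,  5.60654158e-06]), 'ee_pos': array([0.20658092, 0.61566778, 0.24439402]), 'tcp_rot': array([-1.79891980e+02,  9.46387147e-04,  1.61448782e+02]), 'wrist_force': array([0.57033009, 0.0563954 , 0.2952852 ]), 'moment': array([ 0.05200723, -0.03352405,  0.02569812]), 'opening': 0.08551442661541508}
scene [[619.1455657    0.         315.35908092]
 [  0.         619.1455657  247.06591038]
 [  0.           0.           1.        ]] [[-0.10545494  0.99427219  0.01738019  0.01910793]
 [ 0.74811777  0.09083734 -0.65731908 -0.45881618]
 [-0.65513285 -0.05631511 -0.75341194  1.62855955]
 [ 0.          0.          0.          1.        ]]
side [[566.4594025    0.         317.05932406]
 [  0.         566.4594025  234.27447987]
 [  0.           0.           1.        ]] [[-0.91634511 -0.40030866 -0.00803808  0.59945179]
 [-0.27680538  0.64788406 -0.70966543  0.17574588]
 [ 0.28929296 -0.64807347 -0.70449299  0.94442158]
 [ 0.          0.          0.          1.        ]]
wrist [[356.5407119    0.         317.31087797]
 [  0.         356.5407119  240.587421  ]
 [  0.           0.           1.        ]] [[ 0.31803048  0.94807805 -0.00214947 -0.64931984]
 [ 0.90580531 -0.30317917  0.29597149 -0.03899303]
 [ 0.2799524  -0.09607495 -0.95519436  0.37896901]
 [ 0.          0.          0.          1.        ]]
```

View pics/scene0.png

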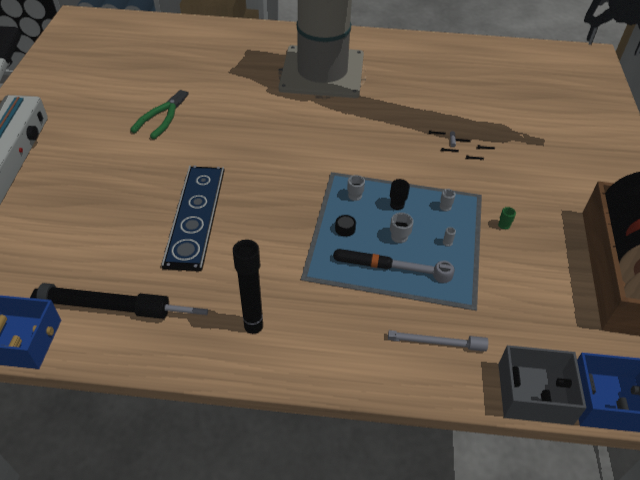

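View pics/side0.png

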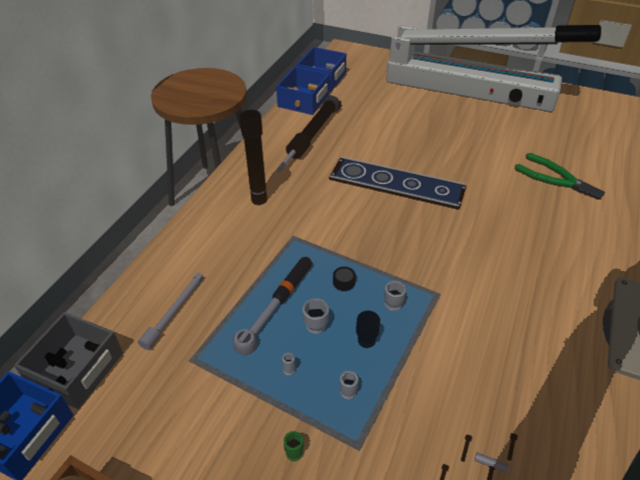

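View pics/wrist0.png

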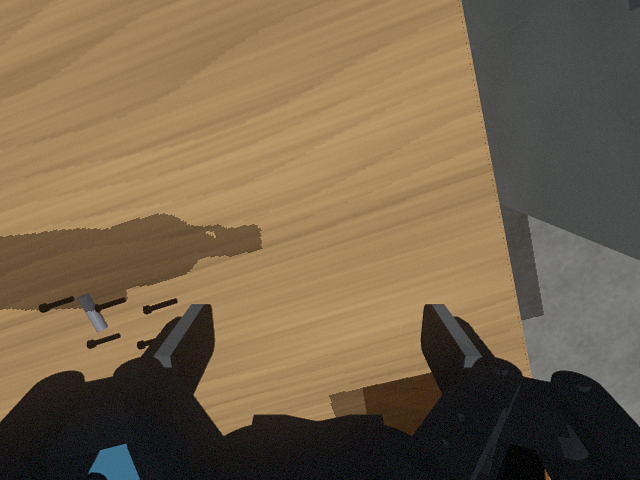

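The scene view shows candidates on the mat: chrome at (356,187), (447,200), (401,228) and (449,236). The impact socket is at (399,193), a low black cap at (345,225), the green look-alike at (507,217), and the tray at (195,218) with its largest ring nearest the camera. The tube stands at (250,290). I'll enlarge these to confirm.

```bash
python3 - <<'E'
import cv2,numpy as np
a=cv2.imread("pics/scene0.png");b=cv2.imread("pics/side0.png")
A=cv2.resize(a[160:260,320:480],None,fx=5,fy=5,interpolation=cv2.INTER_CUBIC);cv2.imwrite("pics/s_crop.png",A)
B=cv2.resize(b[255:405,260:420],None,fx=4,fy=4,interpolation=cv2.INTER_CUBIC)
T=cv2.resize(b[150:215,320:475],None,fx=5,fy=5,interpolation=cv2.INTER_CUBIC)
cv2.imwrite("pics/d_crop.png",B);cv2.imwrite("pics/t_crop.png",T)
E
```

```text
(no output)
```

View pics/s_crop.png

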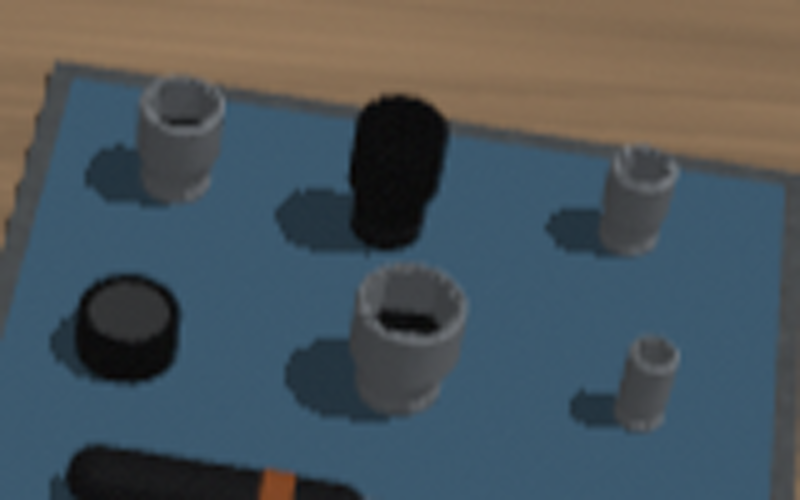

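View pics/d_crop.png

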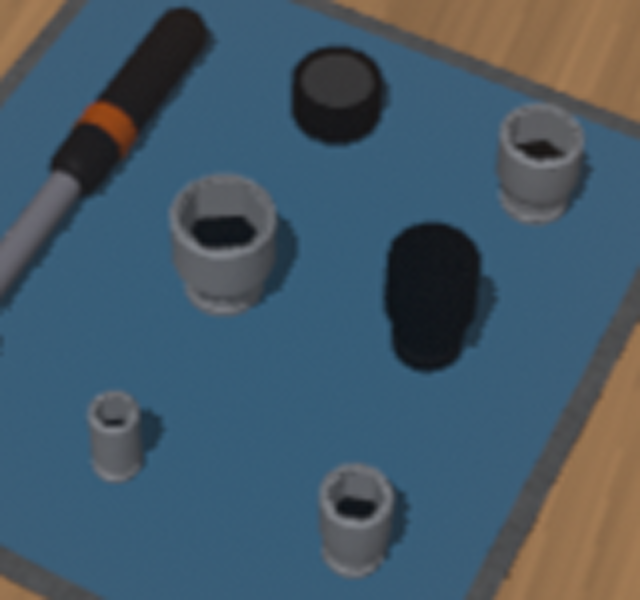

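View pics/t_crop.png

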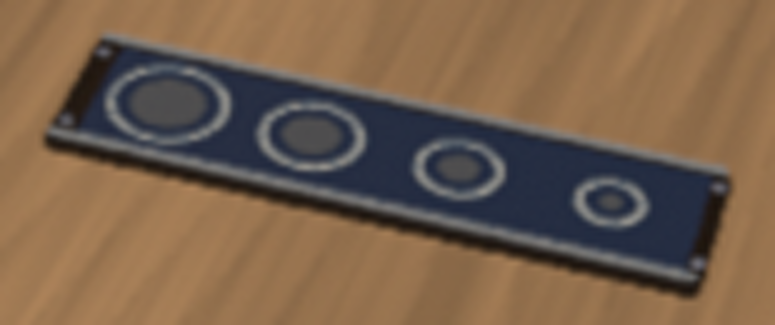

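```bash
cat > h.py <<'E'
import numpy as np,cv2
def ray(c,u,v,z):
    K=c["camera_matrix"];T=c["camera_from_world"];R=T[:3,:3];C=-R.T@T[:3,3]
    d=R.T@np.linalg.solve(K,[u,v,1.]);return (C+d*(z-C[2])/d[2])[:2]
def proj(c,p):
    q=c["camera_from_world"]@np.r_[p,1.];q=c["camera_matrix"]@q[:3];return q[:2]/q[2]
def rim(c,m,R,ztop,frac=0.45):
    """m: binary mask of one upright socket; rim centre from left/right edges + top edge"""
    ys,xs=np.nonzero(m);T=c["camera_from_world"]
    h=ys.max()-ys.min()+1;up=ys<ys.min()+frac*h
    l=xs[up].min();rr=xs[up].max()+1;u=(l+rr)/2-.5
    # local image scale of R at ztop
    top=ys.min()-.5
    p=ray(c,u,top,ztop)
    for _ in range(4):
        th=np.linspace(0,2*np.pi,90)
        e=np.array([proj(c,[p[0]+R*np.cos(t),p[1]+R*np.sin(t),ztop]) for t in th])
        q=proj(c,[*p,ztop]); q=q+[u-(e[:,0].min()+e[:,0].max())/2, top-e[:,1].min()]
        p=ray(c,*q,ztop)
    return p,q,rr-l,e[:,0].max()-e[:,0].min()
D={1:(.020,.038),2:(.028,.042),3:(.036,.046),4:(.044,.050)}
def chrome(img):
    hsv=cv2.cvtColor(img,cv2.COLOR_BGR2HSV)
    m=((hsv[...,1]<55)&(hsv[...,2]>60)).astype(np.uint8)
    return m
def sock(c,u,v,i,z0=.002,half=30):
    m=chrome(c["img"]);u,v=int(u),int(v)
    x0,y0=max(u-half,0),max(v-half,0)
    w=np.zeros_like(m);w[y0:v+half,x0:u+half]=m[y0:v+half,x0:u+half]
    n,l,s,_=cv2.connectedComponentsWithStats(w)
    k=1+np.argmax([s[j,4]-5*np.hypot(s[j,0]+s[j,2]/2-u,s[j,1]+s[j,3]/2-v) for j in range(1,n)])
    return rim(c,l==k,D[i][0]/2,z0+D[i][1])
def rings(c,box,z=.010):
    g=cv2.cvtColor(c["img"],cv2.COLOR_BGR2GRAY);x0,y0,x1,y1=box
    h=cv2.cvtColor(c["img"],cv2.COLOR_BGR2HSV)
    m=((h[...,1]<70)&(g>105)).astype(np.uint8)[y0:y1,x0:x1]
    cs,_=cv2.findContours(m,cv2.RETR_EXTERNAL,cv2.CHAIN_APPROX_NONE);out=[]
    for k in cs:
        if len(k)<15:continue
        (a,b),ax,_=cv2.fitEllipse(k)
        if min(ax)/max(ax)<.4 or max(ax)>50: continue
        out.append((a+x0,b+y0,max(ax),ray(c,a+x0,b+y0,z)))
    return sorted(out,key=lambda t:t[2])
E
python3 - <<'E'
from station import status, capture, r
from h import *
np.set_printoptions(precision=4,suppress=True)
S=capture("scene");d=capture("side")
for i,a,b in((1,(449,236),(289,363)),(2,(447,200),(349,384)),(3,(356,187),(395,294)),(4,(401,228),(316,315))):
    for n,c,p in(("scene",S,a),("side",d,b)):print(i,n,*sock(c,*p,i))
for n,c,b in(("scene",S,(160,165,225,270)),("side",d,(330,160,468,207))):
    for t in rings(c,b):print(n,*t)
# impact, tube
print("impact foot",ray(S,397,206,.002),ray(d,367,343,.002),"tube",ray(S,254,328,0),ray(d,259,200,0),"tubetop",ray(S,246,249,.21),ray(d,250,118,.21))
E
```

```text
1 scene [0.5675 0.3048] [449.9967 230.2457] 11 10.309455012009721
1 side [0.5671 0.3111] [288.0003 357.9933] 13 12.893222438515295
2 scene [0.4553 0.301 ] [446.4938 189.1524] 60 13.62983147294193
2 side [0.4663 0.3097] [348.9944 378.6836] 19 18.725716014709747
3 scene [0.447  0.1127] [355.9976 177.3023] 59 17.233913564039597
3 side [0.4739 0.0861] [391.4858 272.1271] 54 20.661385413773246
4 scene [0.5647 0.2078] [400.9914 220.5847] 23 22.60458758798211
4 side [0.5624 0.2155] [315.4987 309.0034] 26 26.778383540449397
scene 203.07201766967773 201.51618576049805 8.445413589477539 [ 0.5193 -0.2   ]
scene 194.49295043945312 201.4900360107422 11.282094955444336 [ 0.5214 -0.2177]
scene 196.17358779907227 223.9593505859375 13.5458345413208 [ 0.584  -0.1994]
scene 190.28924369812012 224.48480987548828 18.958236694335938 [ 0.5868 -0.2108]
scene 182.4815273284912 249.9220199584961 20.73345184326172 [ 0.655  -0.2098]
scene 186.454740524292 248.93466186523438 24.60199546813965 [ 0.6516 -0.2027]
side 441.57464599609375 190.05854988098145 13.000362396240234 [ 0.4568 -0.2104]
side 409.65338134765625 183.3321704864502 13.139775276184082 [ 0.5257 -0.2054]
side 410.30152130126953 182.54703903198242 18.86479377746582 [ 0.5252 -0.2085]
side 381.9172782897949 176.88241004943848 19.73088836669922 [ 0.5879 -0.2029]
side 354.2291488647461 170.36342239379883 20.783601760864258 [ 0.6518 -0.2006]
side 357.0539779663086 170.1864948272705 31.031312942504883 [ 0.6462 -0.2036]
impact foot [0.4746 0.2041] [0.4712 0.2114] tube [ 0.8107 -0.0429] [ 0.8059 -0.0393] tubetop [ 0.807  -0.0437] [ 0.8013 -0.031 ]
```

```bash
cat >> h.py <<'E'
def chrome(img,box=None):
    hsv=cv2.cvtColor(img,cv2.COLOR_BGR2HSV)
    b,g,r_=[img[...,k].astype(int) for k in range(3)]
    return ((abs(b-r_)<22)&(hsv[...,2]>88)).astype(np.uint8)
E
python3 - <<'E'
from station import status, capture, r
from h import *
np.set_printoptions(precision=4,suppress=True)
S=capture("scene");d=capture("side")
for n,c,x0,y0 in(("s",S,320,160),("d",d,260,255)):
    m=chrome(c["img"])*255
    k=c["img"].copy();k[m>0]=(0,0,255)
    cv2.imwrite(f"pics/m{n}.png",cv2.resize(np.hstack([c["img"][y0:y0+145,x0:x0+160],k[y0:y0+145,x0:x0+160]]),None,fx=2.5,fy=2.5,interpolation=0))
for i,a,b in((1,(449,236),(289,363)),(2,(447,200),(349,384)),(3,(356,187),(395,294)),(4,(401,228),(316,315))):
    for n,c,p in(("scene",S,a),("side",d,b)):print(i,n,*sock(c,*p,i,half=22))
for n,c,b in(("s",S,(160,165,225,270)),("d",d,(330,160,468,207))):
    x0,y0,x1,y1=b; cv2.imwrite(f"pics/r{n}.png",cv2.resize(c["img"][y0:y1,x0:x1],None,fx=5,fy=5,interpolation=0))
E
```

```text
1 scene [0.5701 0.3057] [450.4968 231.2565] 10 10.325032516295437
1 side [0.5664 0.3108] [288.5004 357.9933] 12 12.893157101004476
2 scene [0.4669 0.3057] [448.9941 193.21  ] 13 13.71810756469182
2 side [0.467 0.31 ] [348.4943 378.6835] 18 18.724987884265317
3 scene [0.4564 0.1133] [355.9976 180.3577] 17 17.31635294780756
3 side [0.4574 0.1171] [394.9843 287.5209] 21 21.19986483655282
4 scene [0.5808 0.2109] [402.4909 226.7297] 20 22.810417829102903
4 side [0.5624 0.2155] [315.4987 309.0034] 26 26.778383540449397
```

View pics/ms.png

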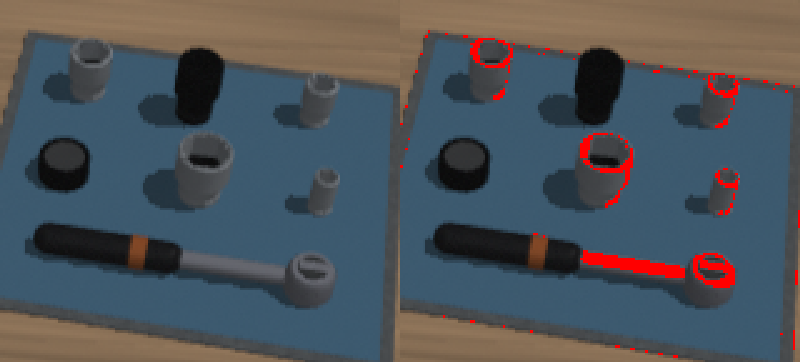

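View pics/md.png

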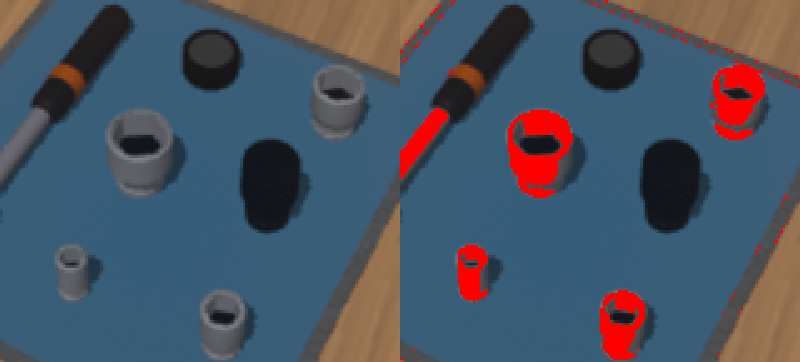

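View pics/rs.png

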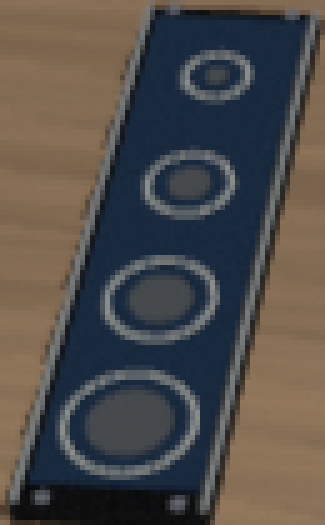

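>>> step_arm:
  delta_pos:
    - [0.24,-0.3,0.1]
    - [0.24,-0.3,0.1]
    - [0.24,-0.3,0.1]
    - [0.24,-0.3,0.1]
    - [0.24,-0.3,0.1]
  angular:
    - [0,0,0.31]
    - [0,0,0.31]
    - [0,0,0.31]
    - [0,0,0.31]
    - [0,0,0.31]

```text
time: 0.98
ee_pos: [0.3517, 0.435, 0.3058]
tcp_rot: [180.0, 0.0, 170.8]
wrist_force: [0.2, 0.7, -0.2]
opening: 0.0852
```

>>> step_arm:
  delta_pos:
    - [0.24,-0.3,0.0]
    - [0.24,-0.3,0.0]
    - [0.24,-0.3,0.0]
    - [0.24,-0.3,0.0]
    - [0,0,0]
  angular:
    - [0,0,0.31]
    - [0,0,0.31]
    - [0,0,0.31]
    - [0,0,0.31]
    - [0,0,0.31]

```text
time: 1.6
ee_pos: [0.4689, 0.2879, 0.3054]
tcp_rot: [-179.9, 0.1, 179.7]
wrist_force: [-1.0, -0.1, -0.1]
opening: 0.0855
```

>>> step_arm:
  delta_pos:
    - [0,0,0]
    - [0,0,0]
  angular:
    - [0,0,0]
    - [0,0,0]

```text
time: 1.85
ee_pos: [0.465, 0.2937, 0.3053]
tcp_rot: [180.0, -0.0, -179.8]
wrist_force: [0.6, 0.0, -0.3]
opening: 0.0853
```

```bash
python3 - <<'E'
from station import status, capture, r
import cv2
c=capture("wrist");cv2.imwrite("pics/w1.png",c["img"])
E
```

```text
(no output)
```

View pics/w1.png

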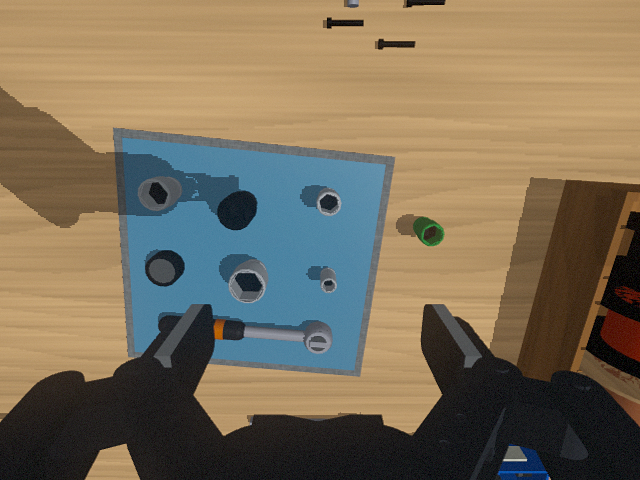

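The wrist view shows s1 at (328,281), s2 (328,202), s3 (158,193) and s4 (247,281). The impact socket is at (237,209) and the green look-alike is off the mat at (430,232).

```bash
python3 - <<'E'
from station import status, capture, r
from h import *
np.set_printoptions(precision=4,suppress=True)
c=capture("wrist");im=c["img"]
tiles=[]
for i,(u,v) in {1:(328,281),2:(328,202),3:(158,193),4:(247,281)}.items():
    b,g,r_=[im[...,k].astype(int) for k in range(3)]
    w=np.zeros(im.shape[:2],np.uint8);s=28
    w[v-s:v+s,u-s:u+s]=((b-r_)<25)[v-s:v+s,u-s:u+s]
    n,l,st,_=cv2.connectedComponentsWithStats(w);k=l[v-4:v+4,u-4:u+4];k=np.bincount(k[k>0]).argmax()
    m=(l==k).astype(np.uint8);cs,_=cv2.findContours(m,0,cv2.CHAIN_APPROX_NONE);cn=max(cs,key=cv2.contourArea)
    # hole: dark
    (a,bb),rad=cv2.minEnclosingCircle(cn)
    g8=cv2.cvtColor(im,cv2.COLOR_BGR2GRAY)
    z=.002+D[i][1]
    px=c["camera_matrix"][0,0]*D[i][0]/2/( (c["camera_from_world"]@np.r_[ray(c,u,v,z),z,1])[2])
    print(i,"silh bbox",cv2.boundingRect(cn),"rimpx",px)
    e=im.copy()
    t=cv2.resize(im[v-25:v+25,u-25:u+25],None,fx=8,fy=8,interpolation=0)
    for q in range(0,50,10):cv2.putText(t,str(u-25+q),(q*8,10),0,.35,(0,0,255));cv2.putText(t,str(v-25+q),(0,q*8+10),0,.35,(0,0,255));cv2.line(t,(q*8,0),(q*8,400),(0,0,255),1);cv2.line(t,(0,q*8),(400,q*8),(0,0,255),1)
    tiles.append(t)
cv2.imwrite("pics/wt.png",cv2.resize(np.vstack([np.hstack(tiles[:2]),np.hstack(tiles[2:])]),(600,600)))
E
```

```text
1 silh bbox (321, 267, 16, 26) rimpx 8.363457066108166
2 silh bbox (317, 188, 24, 28) rimpx 12.669226459329867
3 silh bbox (138, 176, 44, 35) rimpx 16.584701001251126
4 silh bbox (229, 259, 39, 44) rimpx 18.980383899119243
```

View pics/wt.png

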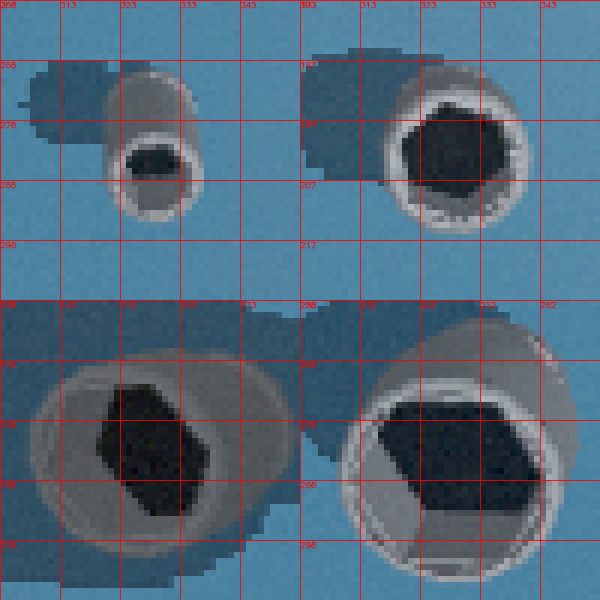

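```bash
python3 - <<'E'
from station import status, capture, r
from h import *
np.set_printoptions(precision=4,suppress=True)
c=capture("wrist")
for i,p in {1:(328.4,285),2:(328.8,203.2),3:(153.3,193.8),4:(246.9,285.5)}.items(): print(i,ray(c,*p,.002+D[i][1]))
print(status.read_state()["ee_pos"])
S=capture("scene");d=capture("side")
# tray rings: hand-picked centres, refine with ellipse of the white ring contour
for n,c,ps in(("scene",S,[(203.2,180),(197.6,201.8),(192,224.6),(186,249.8)]),("side",d,[(320+610/5,150+202/5),(320+459/5,150+168/5),(320+311/5,150+135/5),(320+167/5,150+103/5)])):
    h=c["img"].astype(int)
    for k,(u,v) in enumerate(ps):
        # radial brightest (reddest vs blue tray) points around the centre
        red=h[...,2].astype(np.float32);pts=[]
        sc=[30,38,46,54][k]
        K=c["camera_matrix"][0,0];z=(c["camera_from_world"]@np.r_[ray(c,u,v,.01),.01,1])[2]
        R=sc/2000
        w0=ray(c,u,v,.01)
        for t in np.linspace(0,2*np.pi,72,endpoint=False):
            rr=np.arange(R*.75,R*1.15,.0004)
            q=np.array([proj(c,[w0[0]+a*np.cos(t),w0[1]+a*np.sin(t),.01]) for a in rr])
            s=cv2.remap(red,q[:,0].astype(np.float32)[None],q[:,1].astype(np.float32)[None],1)[0]
            pts.append(q[s.argmax()])
        (a,b),ax,_=cv2.fitEllipse(np.array(pts,np.float32));print(n,k+1,(a,b),ax,ray(c,a,b,.01))
E
```

```text
1 [0.5677 0.3072]
2 [0.4673 0.3063]
3 [0.4568 0.1154]
4 [0.5632 0.212 ]
[0.4653 0.2932 0.3053]
scene 1 (202.9170684814453, 179.78704833984375) (8.325603485107422, 12.540472984313965) [ 0.4542 -0.2152]
scene 2 (197.41416931152344, 201.40829467773438) (11.471282005310059, 17.225141525268555) [ 0.5204 -0.2117]
scene 3 (191.58389282226562, 224.4435272216797) (15.332157135009766, 21.694801330566406) [ 0.5864 -0.2082]
scene 4 (185.38746643066406, 249.3109588623047) (19.326364517211914, 26.894065856933594) [ 0.6528 -0.2046]
side 1 (441.7508544921875, 190.08514404296875) (8.156771659851074, 12.41491413116455) [ 0.4564 -0.2105]
side 2 (411.3693542480469, 183.356201171875) (10.557598114013672, 16.15189552307129) [ 0.5223 -0.2068]
side 3 (381.843017578125, 176.91949462890625) (12.979948997497559, 22.193910598754883) [ 0.588  -0.2027]
side 4 (352.8491516113281, 171.0565185546875) (14.462682723999023, 23.4960880279541) [ 0.6537 -0.1971]
```

>>> step_arm:
  delta_pos:
    - [0.3,0.05,0]
    - [0.3,0.05,-0.2]
    - [0.255,0.02,-0.4]
    - [0,0,-0.45]
    - [0,0,-0.4]
  angular:
    - [0,0,0]
    - [0,0,0]
    - [0,0,0]
    - [0,0,0]
    - [0,0,0]
  hand: 0.2

```text
time: 2.72
ee_pos: [0.5684, 0.3067, 0.1292]
tcp_rot: [-180.0, -0.0, -180.0]
wrist_force: [0.6, -0.3, -0.1]
opening: 0.0512
```

>>> step_arm:
  delta_pos:
    - [0,0,-0.2]
    - [0,0,0]
    - [0,0,0]
  angular:
    - [0,0,0]
    - [0,0,0]
    - [0,0,0]

```text
time: 3.1
ee_pos: [0.5694, 0.3073, 0.1085]
tcp_rot: [179.9, 0.1, -179.9]
wrist_force: [-0.5, 0.2, -0.0]
opening: 0.0512
```

```bash
python3 - <<'E'
from station import status, capture, r
import cv2,numpy as np
c=capture("wrist");cv2.imwrite("pics/w2.png",c["img"])
s=status.read_state();print(s["ee_pos"],s["tcp_rot"],s["opening"])
from h import *
for z in (.08,.04,.002):print(z,proj(c,[*s["ee_pos"][:2],z]))
E
```

```text
[0.56961345 0.30734703 0.10896234] [ 1.79915804e+02  1.43841253e-01 -1.79948693e+02] 0.05107556019087973
0.08 [317.10042983 293.6485948 ]
0.04 [317.08567664 263.73081198]
0.002 [317.07590641 243.91789594]
```

View pics/w2.png

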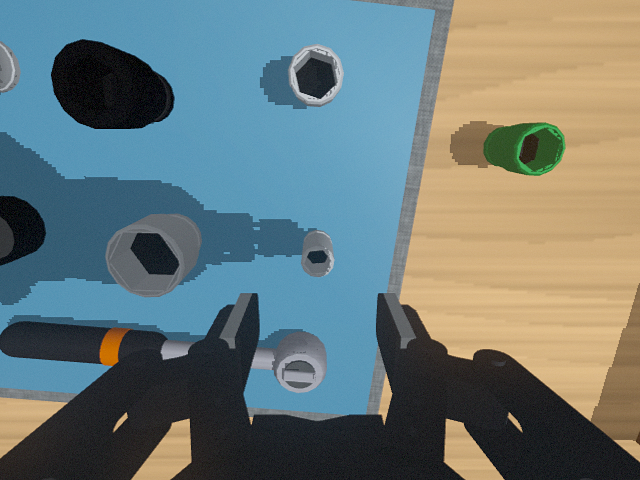

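Socket_1's mouth is at (318,258), between the pads. The TCP is about 2.5 mm too far in +x, so I'll correct that and descend.

>>> step_arm:
  delta_pos:
    - [-0.02,0,-0.25]
    - [0,0,-0.25]
    - [0,0,-0.15]
    - [0,0,-0.04]
    - [0,0,0]
  angular:
    - [0,0,0]
    - [0,0,0]
    - [0,0,0]
    - [0,0,0]
    - [0,0,0]

```text
time: 3.78
ee_pos: [0.5668, 0.3069, 0.0253]
tcp_rot: [180.0, 0.1, -180.0]
wrist_force: [0.3, -0.2, 0.7]
opening: 0.0515
```

>>> step_arm:
  delta_pos:
    - [0,0,0]
    - [0,0,0]
    - [0,0,0]
    - [0,0,0]
    - [0,0,0]
  angular:
    - [0,0,0]
    - [0,0,0]
    - [0,0,0]
    - [0,0,0]
    - [0,0,0]
  hand: -1

```text
time: 4.4
ee_pos: [0.5669, 0.307, 0.0257]
tcp_rot: [180.0, 0.1, -180.0]
wrist_force: [-0.3, -0.5, 7.0]
opening: 0.0182
```

```bash
python3 - <<'E'
from station import status, capture, r
import cv2,numpy as np
a=capture("side")["img"][250:430,200:440];b=capture("wrist")["img"]
cv2.imwrite("pics/w3.png",np.hstack([cv2.resize(a,(400,300)),cv2.resize(b,(400,300))]))
E
```

```text
(no output)
```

View pics/w3.png

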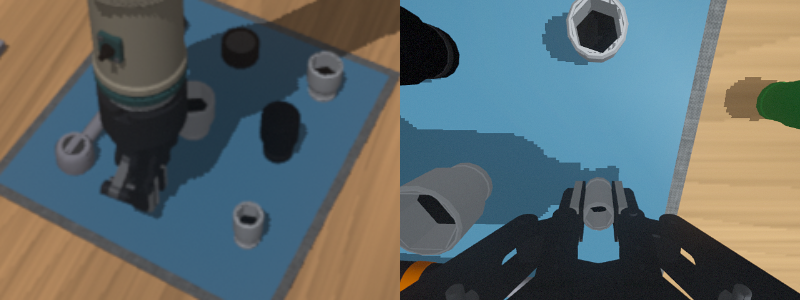

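>>> step_arm:
  delta_pos:
    - [0,0,0.05]
    - [0,0,0.2]
    - [0,0,0.3]
    - [0,0,0.3]
    - [-0.05,-0.2,0.1]
  angular:
    - [0,0,0]
    - [0,0,0]
    - [0,0,0]
    - [0,0,0]
    - [0,0,0]

```text
time: 5.12
ee_pos: [0.5612, 0.2856, 0.1412]
tcp_rot: [179.8, 0.2, -179.8]
wrist_force: [-0.2, -0.4, -1.4]
opening: 0.0182
```

>>> step_arm:
  delta_pos:
    - [-0.08,-0.35,0]
    - [-0.08,-0.35,0]
    - [-0.08,-0.35,0]
    - [-0.08,-0.35,0]
    - [-0.08,-0.35,0]
  angular:
    - [0,0,0.05]
    - [0,0,0.05]
    - [0,0,0.05]
    - [0,0,0.05]
    - [0,0,0.05]

```text
time: 5.75
ee_pos: [0.5118, 0.0713, 0.1388]
tcp_rot: [-180.0, 0.0, -178.4]
wrist_force: [0.8, -0.3, -0.5]
opening: 0.0184
```

>>> step_arm:
  delta_pos:
    - [-0.08,-0.35,0]
    - [-0.08,-0.35,0]
    - [-0.08,-0.35,0]
    - [-0.08,-0.35,0]
    - [-0.08,-0.35,0]
  angular:
    - [0,0,0.05]
    - [0,0,0.05]
    - [0,0,0.05]
    - [0,0,0.05]
    - [0,0,0.05]

```text
time: 6.38
ee_pos: [0.4638, -0.1387, 0.1388]
tcp_rot: [-180.0, 0.0, -176.9]
wrist_force: [0.4, 0.6, -1.0]
opening: 0.0179
```

>>> step_arm:
  delta_pos:
    - [-0.08,-0.35,0]
    - [0,-0.2,0]
    - [0,-0.07,0]
    - [0,0,0]
    - [0,0,0]
  angular:
    - [0,0,0]
    - [0,0,0]
    - [0,0,0]
    - [0,0,0]
    - [0,0,0]

```text
time: 7.0
ee_pos: [0.4548, -0.2102, 0.1385]
tcp_rot: [179.9, -0.0, -176.8]
wrist_force: [-0.3, 1.5, -1.3]
opening: 0.018
```

```bash
python3 - <<'E'
from station import status, capture, r
import cv2,numpy as np
c=capture("wrist");cv2.imwrite("pics/w4.png",c["img"]);
s=status.read_state();print(s["ee_pos"],s["tcp_rot"],s["opening"])
from h import *
for p in ((.455,-.213),(.521,-.209),(.587,-.2055),(.653,-.201)):print(proj(c,[*p,.01]))
E
```

```text
[ 0.45487203 -0.21017163  0.13853148] [ 1.79954610e+02 -5.28341134e-03 -1.76818991e+02] 0.018372481219233905
[313.24318687 234.92923825]
[313.93650713 313.94656716]
[313.95934895 382.83759756]
[315.07326876 443.50266509]
```

View pics/w4.png

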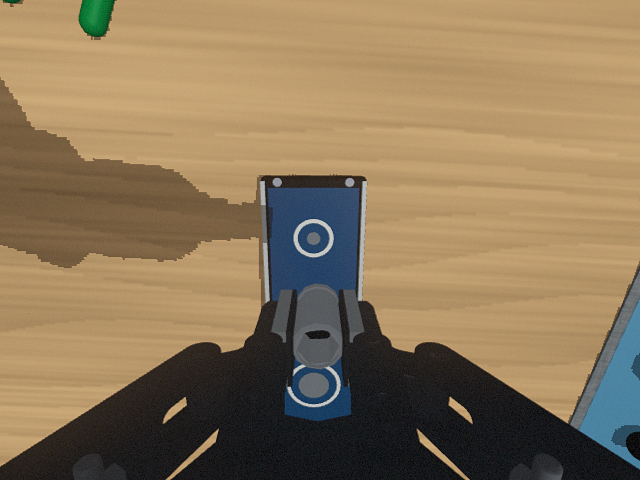

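```bash
python3 - <<'E'
from station import status, capture, r
from h import *
np.set_printoptions(precision=4,suppress=True)
c=capture("wrist");im=c["img"]
s=status.read_state();e=s["ee_pos"]
print(ray(c,313.5,238,.01),ray(c,313.5,384.5,.01),"rim expected",proj(c,[*e[:2],e[2]+.0143]),ray(c,317.5,346,e[2]+.0143)-e[:2])
h=im[...,2];m=((h>140)).astype(np.uint8);m[:205]=0;m[275:]=0;m[:,:280]=0;m[:,350:]=0
cs,_=cv2.findContours(m,0,cv2.CHAIN_APPROX_NONE);k=max(cs,key=len);f=cv2.fitEllipse(k);print(f,ray(c,*f[0],.01))
cv2.imwrite("pics/w4c.png",cv2.resize(im[270:410,240:400],None,fx=4,fy=4,interpolation=0))
E
```

```text
[ 0.4574 -0.2127] [ 0.5888 -0.2058] rim expected [316.5691 344.3809] [0.0007 0.0004]
((313.26129150390625, 237.59381103515625), (37.026710510253906, 38.94700622558594), 91.87417602539062) [ 0.4571 -0.2129]
```

View pics/w4c.png

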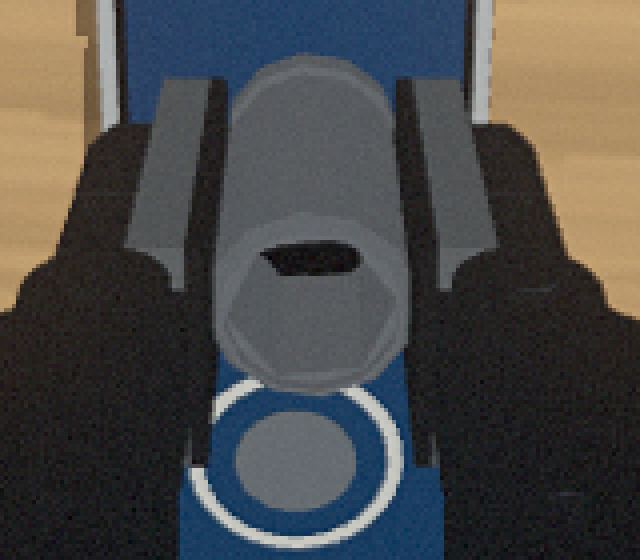

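>>> step_arm:
  delta_pos:
    - [0.012,-0.023,-0.2]
    - [0,0,-0.25]
    - [0,0,-0.25]
    - [0,0,-0.1]
    - [0,0,-0.04]
  angular:
    - [0,0,0]
    - [0,0,0]
    - [0,0,0]
    - [0,0,0]
    - [0,0,0]

```text
time: 7.72
ee_pos: [0.4561, -0.214, 0.0374]
tcp_rot: [180.0, -0.0, -176.9]
wrist_force: [1.1, -0.5, -0.6]
opening: 0.0185
```

>>> step_arm:
  delta_pos:
    - [0,0,0]
    - [0,0,0]
    - [0,0,0]
  angular:
    - [0,0,0]
    - [0,0,0]
    - [0,0,0]

```text
time: 8.1
ee_pos: [0.4565, -0.2148, 0.0384]
tcp_rot: [-180.0, 0.1, -177.0]
wrist_force: [0.2, 0.4, -0.6]
opening: 0.0184
```

```bash
python3 - <<'E'
from station import status, capture, r
import cv2,numpy as np
a=capture("side");b=capture("wrist")["img"];c=capture("scene")
cv2.imwrite("pics/w5.png",np.hstack([cv2.resize(a["img"][130:220,340:460],(400,300)),cv2.resize(c["img"][150:240,150:270],(400,300))]))
E
```

```text
(no output)
```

View pics/w5.png

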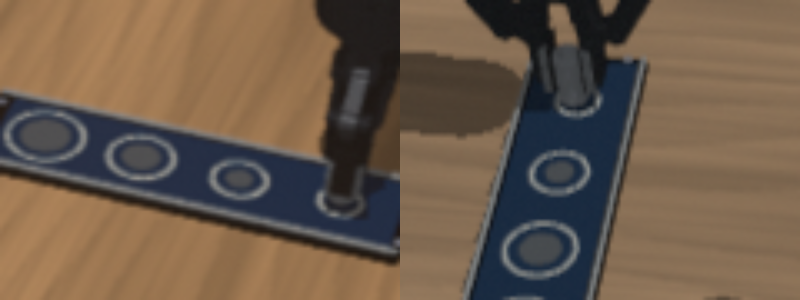

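>>> step_arm:
  delta_pos:
    - [0,0.01,-0.012]
    - [0,0,-0.01]
    - [0,0,-0.008]
    - [0,0,0]
    - [0,0,0]
  angular:
    - [0,0,0]
    - [0,0,0]
    - [0,0,0]
    - [0,0,0]
    - [0,0,0]

```text
time: 8.88
ee_pos: [0.456, -0.2133, 0.0341]
tcp_rot: [180.0, -0.0, -177.0]
wrist_force: [0.4, 0.8, 0.3]
opening: 0.0187
```

>>> step_arm:
  delta_pos:
    - [0,0,-0.006]
    - [0,0,-0.004]
    - [0,0,0]
  angular:
    - [0,0,0]
    - [0,0,0]
    - [0,0,0]

```text
time: 9.25
ee_pos: [0.4561, -0.2134, 0.0336]
tcp_rot: [-180.0, 0.0, -177.0]
wrist_force: [-1.2, 0.5, 7.6]
opening: 0.0182
```

>>> step_arm:
  delta_pos:
    - [0,0,0]
    - [0,0,0]
    - [0,0,0]
    - [0,0,0]
  angular:
    - [0,0,0]
    - [0,0,0]
    - [0,0,0]
    - [0,0,0]
  hand: 0.0

```text
time: 9.75
ee_pos: [0.456, -0.2133, 0.0328]
tcp_rot: [180.0, -0.0, -177.0]
wrist_force: [0.3, 0.5, 0.4]
opening: 0.0427
```

>>> step_arm:
  delta_pos:
    - [0,0,0.1]
    - [0,0,0.3]
    - [0,0,0.4]
    - [0,0,0.1]
    - [0,0,0]
  angular:
    - [0,0,0]
    - [0,0,0]
    - [0,0,0]
    - [0,0,0]
    - [0,0,0]

```text
time: 10.38
ee_pos: [0.4565, -0.2136, 0.142]
tcp_rot: [-179.9, 0.1, -177.0]
wrist_force: [0.1, 0.4, -0.8]
opening: 0.0428
```

```bash
python3 - <<'E'
from station import status, capture, r
import cv2,numpy as np
a=capture("side");b=capture("wrist")["img"];c=capture("scene")
cv2.imwrite("pics/w6.png",np.hstack([cv2.resize(a["img"][130:220,340:460],(260,195)),cv2.resize(c["img"][150:240,150:270],(260,195)),cv2.resize(b[50:410,80:560],(260,195))]))
E
```

```text
(no output)
```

View pics/w6.png

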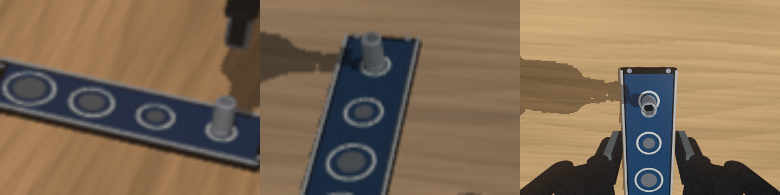

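```bash
python3 - <<'E'
from station import status, capture, r
import cv2,numpy as np
from h import *
a=capture("side");b=capture("wrist");c=capture("scene")
ims=[]
for k,s in((b,40),(c,14),(a,14)):
    u,v=np.round(proj(k,[.456,-.213,.01])).astype(int);ims.append(cv2.resize(k["img"][v-s:v+s,u-s:u+s],(260,260),interpolation=2))
cv2.imwrite("pics/w7.png",np.hstack(ims))
# other rings in the wrist image
im=b["img"];m=(im.min(axis=2)>130).astype(np.uint8)
cs,_=cv2.findContours(m,0,cv2.CHAIN_APPROX_NONE)
for k in cs:
    if len(k)>60:
        f=cv2.fitEllipse(k)
        if f[1][0]/f[1][1]>.75 and f[1][1]<100:print(np.round(f[0],1),np.round(f[1],1),ray(b,*f[0],.01))
E
```

```text
[316.9 383.5] [43.6 52.4] [ 0.5883986  -0.20593615]
[316.9 315.4] [41.2 46.1] [ 0.52283031 -0.20943587]
```

View pics/w7.png

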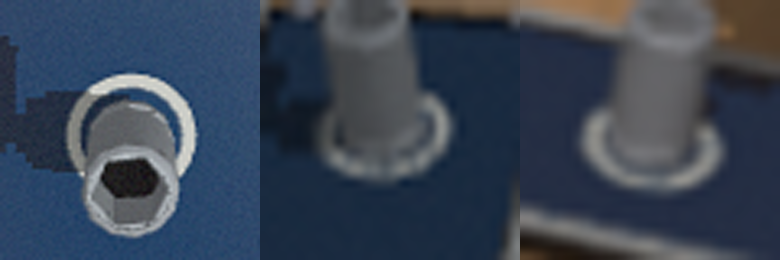

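Socket_1 stands on ring_1, about 1 mm off centre. Next is socket_2.

>>> step_arm:
  delta_pos:
    - [0,0.25,0]
    - [0.01,0.45,0]
    - [0.01,0.45,0]
    - [0.01,0.45,0]
    - [0.01,0.45,0]
  angular:
    - [0,0,0]
    - [0,0,0]
    - [0,0,0]
    - [0,0,0]
    - [0,0,0]
  hand: 0.4

```text
time: 11.3
ee_pos: [0.4605, 0.0343, 0.1403]
tcp_rot: [-180.0, -0.1, -177.0]
wrist_force: [0.7, 0.2, -0.7]
opening: 0.0599
```

>>> step_arm:
  delta_pos:
    - [0.01,0.45,0]
    - [0.01,0.45,0]
    - [0.01,0.45,0]
    - [0.01,0.45,0]
    - [0.01,0.35,0]
  angular:
    - [0,0,0]
    - [0,0,0]
    - [0,0,0]
    - [0,0,0]
    - [0,0,0]

```text
time: 11.92
ee_pos: [0.4661, 0.2933, 0.1401]
tcp_rot: [-180.0, -0.1, -176.8]
wrist_force: [0.3, -0.1, 0.8]
opening: 0.0598
```

>>> step_arm:
  delta_pos:
    - [0,0.13,0]
    - [0,0,-0.2]
    - [0,0,0]
    - [0,0,0]
  angular:
    - [0,0,0]
    - [0,0,0]
    - [0,0,0]
    - [0,0,0]

```text
time: 12.42
ee_pos: [0.4672, 0.305, 0.1171]
tcp_rot: [-179.9, -0.0, -177.1]
wrist_force: [0.2, -0.1, -0.6]
opening: 0.06
```

```bash
cat > look.py <<'E'
import sys
from station import status, capture, r
from h import *
np.set_printoptions(precision=4,suppress=True)
i=int(sys.argv[1]);out=sys.argv[2]
c=capture("wrist");e=status.read_state()["ee_pos"];print("ee",e)
cv2.imwrite(out,c["img"][60:460,120:520])
print("TCP at rim height in crop px",proj(c,[*e[:2],.002+D[i][1]])-[120,60])
E
python3 look.py 2 pics/w8.png
```

```text
ee [0.4674 0.3054 0.1174]
TCP at rim height in crop px [197.8514 201.2477]
```

View pics/w8.png

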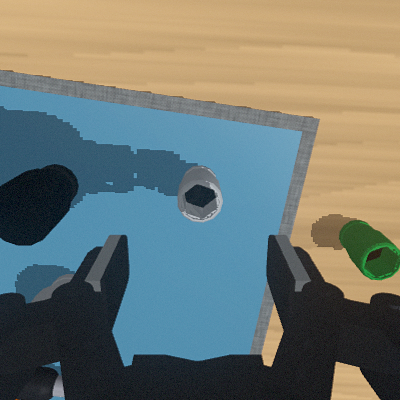

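Socket_2's mouth is at crop (201,200), against the TCP at (198,201), so I'll shift +y 1.8 mm and descend.

>>> step_arm:
  delta_pos:
    - [-0.004,0.015,-0.25]
    - [0,0,-0.25]
    - [0,0,-0.18]
    - [0,0,-0.07]
    - [0,0,0]
  angular:
    - [0,0,0]
    - [0,0,0]
    - [0,0,0]
    - [0,0,0]
    - [0,0,0]

```text
time: 13.1
ee_pos: [0.4666, 0.3079, 0.0272]
tcp_rot: [-180.0, 0.0, -177.0]
wrist_force: [0.6, 0.5, 0.2]
opening: 0.0598
```

>>> step_arm:
  delta_pos:
    - [0,0,0]
    - [0,0,0]
    - [0,0,0]
    - [0,0,0]
    - [0,0,0]
  angular:
    - [0,0,0]
    - [0,0,0]
    - [0,0,0]
    - [0,0,0]
    - [0,0,0]
  hand: -1

```text
time: 13.72
ee_pos: [0.467, 0.3083, 0.0281]
tcp_rot: [180.0, 0.1, -177.0]
wrist_force: [-0.7, -0.5, 5.5]
opening: 0.0264
```

```bash
python3 look.py 2 pics/w9.png
```

```text
ee [0.4669 0.3083 0.0281]
TCP at rim height in crop px [196.9742 287.0062]
```

View pics/w9.png

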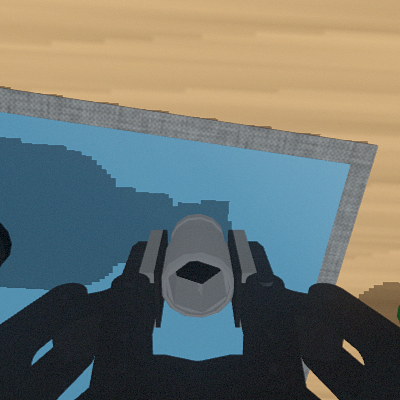

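>>> step_arm:
  delta_pos:
    - [0,0,0.05]
    - [0,0,0.2]
    - [0,0,0.35]
    - [0,0,0.35]
    - [0.03,-0.2,0]
  angular:
    - [0,0,0]
    - [0,0,0]
    - [0,0,0]
    - [0,0,0]
    - [0,0,0]

```text
time: 14.4
ee_pos: [0.4715, 0.2875, 0.1446]
tcp_rot: [179.7, 0.4, -176.7]
wrist_force: [0.7, 0.1, -0.9]
opening: 0.0266
```

>>> step_arm:
  delta_pos:
    - [0.04,-0.35,0]
    - [0.04,-0.35,0]
    - [0.04,-0.35,0]
    - [0.04,-0.35,0]
    - [0.04,-0.35,0]
  angular:
    - [0,0,0]
    - [0,0,0]
    - [0,0,0]
    - [0,0,0]
    - [0,0,0]

```text
time: 15.02
ee_pos: [0.494, 0.0728, 0.1413]
tcp_rot: [180.0, 0.0, -176.9]
wrist_force: [1.0, 0.8, -1.3]
opening: 0.0265
```

>>> step_arm:
  delta_pos:
    - [0.04,-0.35,0]
    - [0.04,-0.35,0]
    - [0.04,-0.35,0]
    - [0.04,-0.35,0]
    - [0.04,-0.35,0]
  angular:
    - [0,0,0]
    - [0,0,0]
    - [0,0,0]
    - [0,0,0]
    - [0,0,0]

```text
time: 15.65
ee_pos: [0.5179, -0.1372, 0.1412]
tcp_rot: [180.0, 0.0, -176.9]
wrist_force: [0.5, 0.8, -1.7]
opening: 0.0263
```

>>> step_arm:
  delta_pos:
    - [0.03,-0.35,0]
    - [0,-0.2,0]
    - [0,-0.06,0]
    - [0,0,0]
    - [0,0,0]
  angular:
    - [0,0,0]
    - [0,0,0]
    - [0,0,0]
    - [0,0,0]
    - [0,0,0]

```text
time: 16.27
ee_pos: [0.5217, -0.2072, 0.141]
tcp_rot: [179.9, -0.0, -176.8]
wrist_force: [-0.1, -0.0, -0.9]
opening: 0.0267
```

```bash
python3 look.py 2 pics/w10.png
```

```text
ee [ 0.5218 -0.2073  0.141 ]
TCP at rim height in crop px [196.8962 188.2923]
```

View pics/w10.png

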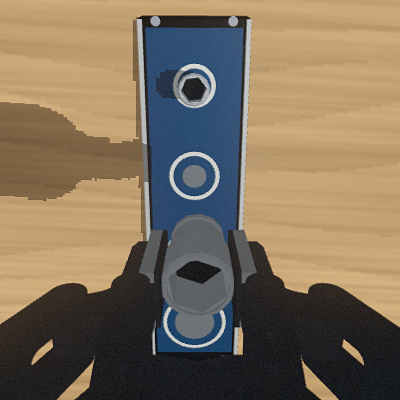

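>>> step_arm:
  delta_pos:
    - [0.007,-0.015,-0.2]
    - [0,0,-0.25]
    - [0,0,-0.25]
    - [0,0,-0.1]
    - [0,0,-0.05]
  angular:
    - [0,0,0]
    - [0,0,0]
    - [0,0,0]
    - [0,0,0]
    - [0,0,0]

```text
time: 16.95
ee_pos: [0.5226, -0.2103, 0.0387]
tcp_rot: [180.0, -0.0, -176.9]
wrist_force: [-0.2, -0.4, -0.5]
opening: 0.0265
```

>>> step_arm:
  delta_pos:
    - [0,0,0]
    - [0,0,0]
    - [0,0,0]
  angular:
    - [0,0,0]
    - [0,0,0]
    - [0,0,0]

```text
time: 17.32
ee_pos: [0.5229, -0.2111, 0.0397]
tcp_rot: [-180.0, 0.1, -177.0]
wrist_force: [-0.3, 0.2, -1.9]
opening: 0.0264
```

```bash
cat > tri.py <<'E'
import sys
from station import status, capture, r
from h import *
x,y=float(sys.argv[1]),float(sys.argv[2]);ims=[]
for n,s in(("wrist",50),("scene",20),("side",20)):
    k=capture(n);u,v=np.round(proj(k,[x,y,.01])).astype(int);ims.append(cv2.resize(k["img"][v-s:v+s,u-s:u+s],(260,260),interpolation=2))
cv2.imwrite(sys.argv[3],np.hstack(ims))
E
python3 tri.py .522 -.209 pics/t2.png
```

```text
(no output)
```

View pics/t2.png

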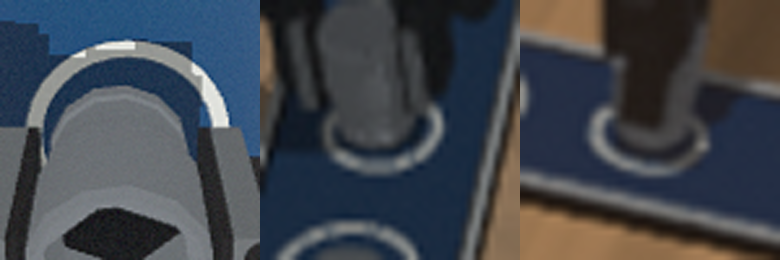

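>>> step_arm:
  delta_pos:
    - [0,0.015,-0.012]
    - [0,0,-0.01]
    - [0,0,-0.008]
    - [0,0,-0.004]
    - [0,0,0]
  angular:
    - [0,0,0]
    - [0,0,0]
    - [0,0,0]
    - [0,0,0]
    - [0,0,0]

```text
time: 18.1
ee_pos: [0.5225, -0.2088, 0.0361]
tcp_rot: [180.0, 0.0, -176.9]
wrist_force: [-2.2, 2.0, 11.4]
opening: 0.0261
```

```bash
python3 tri.py .522 -.209 pics/t3.png
```

```text
(no output)
```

View pics/t3.png

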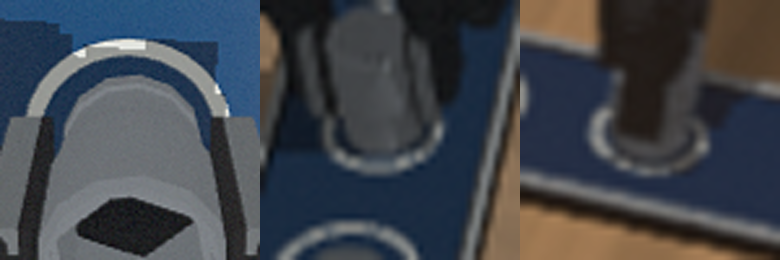

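Socket_2 is in contact with the tray and centred in y, so I'll release it.

>>> step_arm:
  delta_pos:
    - [0,0,0]
    - [0,0,0]
    - [0,0,0]
    - [0,0,0]
  angular:
    - [0,0,0]
    - [0,0,0]
    - [0,0,0]
    - [0,0,0]
  hand: 0.2

```text
time: 18.75
ee_pos: [0.5223, -0.2091, 0.0346]
tcp_rot: [180.0, -0.0, -177.0]
wrist_force: [0.2, 0.5, 0.1]
opening: 0.0511
```

>>> step_arm:
  delta_pos:
    - [0,0,0.1]
    - [0,0,0.3]
    - [0,0,0.4]
    - [0,0,0.1]
    - [0,0,0]
  angular:
    - [0,0,0]
    - [0,0,0]
    - [0,0,0]
    - [0,0,0]
    - [0,0,0]

```text
time: 19.38
ee_pos: [0.5228, -0.2093, 0.144]
tcp_rot: [-179.9, 0.1, -177.0]
wrist_force: [0.3, 1.1, -0.8]
opening: 0.0513
```

```bash
python3 tri.py .522 -.209 pics/t4.png;python3 look.py 2 pics/w11.png
```

```text
ee [ 0.5214 -0.2088  0.1415]
TCP at rim height in crop px [197.0737 188.2199]
```

View pics/t4.png

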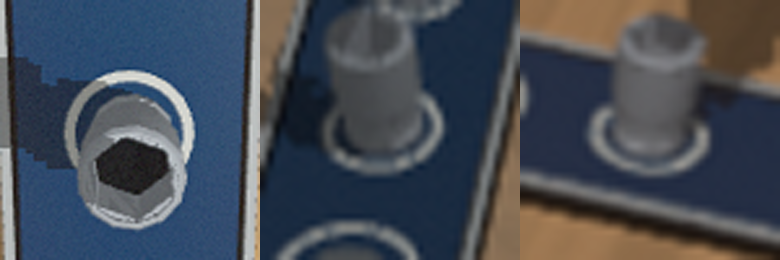

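Socket_2 is within about 1 mm of ring_2's centre. Next is socket_3.

>>> step_arm:
  delta_pos:
    - [-0.04,0.25,0]
    - [-0.09,0.4,0]
    - [-0.09,0.4,0]
    - [-0.09,0.4,0]
    - [-0.09,0.4,0]
  angular:
    - [0,0,0]
    - [0,0,0]
    - [0,0,0]
    - [0,0,0]
    - [0,0,0]
  hand: 0.6

```text
time: 20.2
ee_pos: [0.4734, 0.0143, 0.1419]
tcp_rot: [180.0, -0.1, -177.0]
wrist_force: [0.4, 1.2, 0.4]
opening: 0.0681
```

>>> step_arm:
  delta_pos:
    - [-0.09,0.4,0]
    - [-0.05,0.3,0]
    - [0,0.15,0]
    - [0,0,-0.1]
    - [0,0,0]
  angular:
    - [0,0,0]
    - [0,0,0]
    - [0,0,0]
    - [0,0,0]
    - [0,0,0]

```text
time: 20.82
ee_pos: [0.4564, 0.1134, 0.1292]
tcp_rot: [-179.9, -0.2, -177.0]
wrist_force: [-0.4, -0.1, 0.3]
opening: 0.0681
```

```bash
python3 look.py 3 pics/w12.png
```

```text
ee [0.4568 0.1133 0.1297]
TCP at rim height in crop px [197.0893 197.2798]
```

View pics/w12.png

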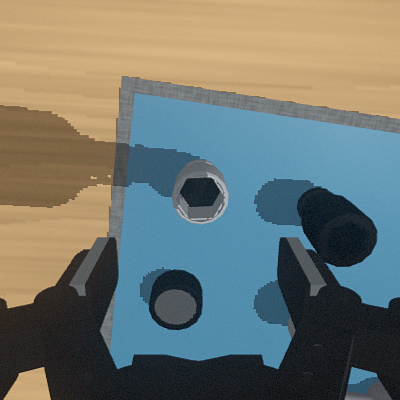

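>>> step_arm:
  delta_pos:
    - [-0.012,0.017,-0.25]
    - [0,0,-0.27]
    - [0,0,-0.2]
    - [0,0,-0.1]
    - [0,0,0]
  angular:
    - [0,0,0]
    - [0,0,0]
    - [0,0,0]
    - [0,0,0]
    - [0,0,0]

```text
time: 21.5
ee_pos: [0.4561, 0.1155, 0.032]
tcp_rot: [-180.0, -0.2, -177.0]
wrist_force: [-0.3, -0.2, 0.1]
opening: 0.068
```

>>> step_arm:
  delta_pos:
    - [0,0,0]
    - [0,0,0]
    - [0,0,0]
    - [0,0,0]
    - [0,0,0]
  angular:
    - [0,0,0]
    - [0,0,0]
    - [0,0,0]
    - [0,0,0]
    - [0,0,0]
  hand: -1

```text
time: 22.12
ee_pos: [0.4571, 0.1166, 0.0338]
tcp_rot: [-180.0, 0.0, -177.0]
wrist_force: [0.0, -2.4, 6.4]
opening: 0.0346
```

```bash
python3 look.py 3 pics/w13.png
```

```text
ee [0.4571 0.1166 0.0338]
TCP at rim height in crop px [196.9465 284.2873]
```

View pics/w13.png

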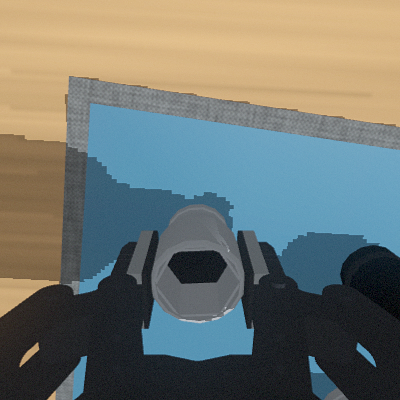

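>>> step_arm:
  delta_pos:
    - [0,0,0.05]
    - [0,0,0.2]
    - [0,0,0.35]
    - [0,0,0.3]
    - [0.06,-0.15,0.05]
  angular:
    - [0,0,0]
    - [0,0,0]
    - [0,0,0]
    - [0,0,0]
    - [0,0,0]

```text
time: 22.8
ee_pos: [0.4647, 0.1009, 0.1496]
tcp_rot: [179.9, 0.2, -176.8]
wrist_force: [-0.2, -1.5, -4.4]
opening: 0.0342
```

>>> step_arm:
  delta_pos:
    - [0.13,-0.32,0]
    - [0.13,-0.32,0]
    - [0.13,-0.32,0]
    - [0.13,-0.32,0]
    - [0.13,-0.32,0]
  angular:
    - [0,0,0]
    - [0,0,0]
    - [0,0,0]
    - [0,0,0]
    - [0,0,0]

```text
time: 23.42
ee_pos: [0.5418, -0.0939, 0.147]
tcp_rot: [180.0, -0.1, -176.9]
wrist_force: [0.8, 0.0, -1.5]
opening: 0.0342
```

>>> step_arm:
  delta_pos:
    - [0.13,-0.32,0]
    - [0.13,-0.3,0]
    - [0.1,-0.2,0]
    - [0.02,-0.1,0]
    - [0,0,0]
  angular:
    - [0,0,0]
    - [0,0,0]
    - [0,0,0]
    - [0,0,0]
    - [0,0,0]

```text
time: 24.05
ee_pos: [0.5866, -0.2036, 0.1466]
tcp_rot: [180.0, -0.1, -177.0]
wrist_force: [-0.6, 0.9, -2.7]
opening: 0.0346
```

>>> step_arm:
  delta_pos:
    - [0,0,-0.2]
    - [0,0,-0.2]
    - [0,0,-0.1]
    - [0,0,0]
  angular:
    - [0,0,0]
    - [0,0,0]
    - [0,0,0]
    - [0,0,0]

```text
time: 24.55
ee_pos: [0.5867, -0.2021, 0.0863]
tcp_rot: [179.9, -0.2, -176.9]
wrist_force: [0.5, 0.0, -2.8]
opening: 0.0347
```

```bash
python3 look.py 3 pics/w14.png
```

```text
ee [ 0.5874 -0.2025  0.0871]
TCP at rim height in crop px [196.0317 226.2754]
```

View pics/w14.png

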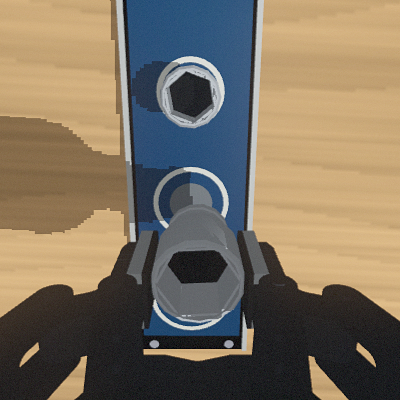

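```bash
python3 - <<'E'
from station import status, capture, r
from h import *
c=capture("wrist");e=status.read_state()["ee_pos"]
print(e,ray(c,311.3,263.5,.01),proj(c,[*e[:2],.01]))
# rim of held socket: top at tcp + (.048-.032)
print(proj(c,[*e[:2],e[2]+.016])-[120,60])
cv2.imwrite("pics/w14c.png",cv2.resize(c["img"][215:395,240:400],None,fx=3.3,fy=3.3,interpolation=2))
E
```

```text
[ 0.5878704  -0.20290578  0.08759055] [ 0.59078277 -0.20593689] [316.48899547 259.29524298]
[195.9286489  288.91163862]
```

View pics/w14c.png

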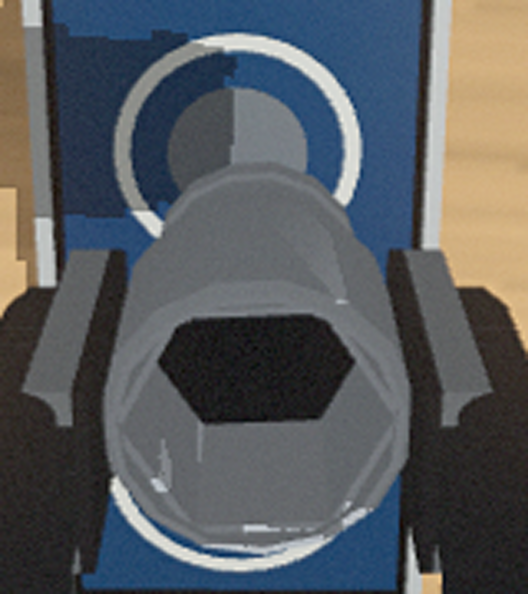

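>>> step_arm:
  delta_pos:
    - [0.012,-0.026,-0.1]
    - [0,0,-0.13]
    - [0,0,-0.08]
    - [0,0,-0.04]
    - [0,0,0]
  angular:
    - [0,0,0]
    - [0,0,0]
    - [0,0,0]
    - [0,0,0]
    - [0,0,0]

```text
time: 25.28
ee_pos: [0.5886, -0.2064, 0.0443]
tcp_rot: [180.0, -0.1, -176.9]
wrist_force: [0.3, 0.1, -2.9]
opening: 0.0344
```

>>> step_arm:
  delta_pos:
    - [0,0,0]
    - [0,0,0]
  angular:
    - [0,0,0]
    - [0,0,0]

```text
time: 25.52
ee_pos: [0.5892, -0.2065, 0.0453]
tcp_rot: [-180.0, -0.0, -176.9]
wrist_force: [-0.6, -0.9, -1.8]
opening: 0.0347
```

```bash
python3 tri.py .588 -.2055 pics/t5.png
```

```text
(no output)
```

View pics/t5.png

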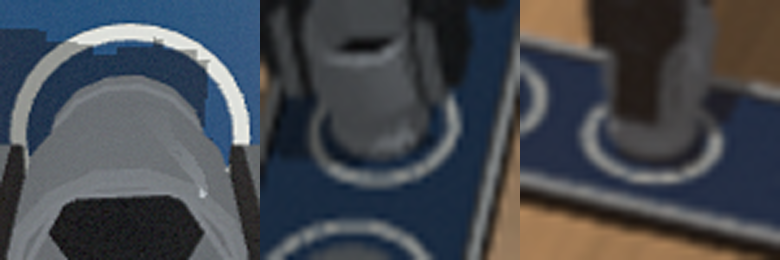

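>>> step_arm:
  delta_pos:
    - [0,0.003,-0.012]
    - [0,0,-0.012]
    - [0,0,-0.008]
    - [0,0,0]
    - [0,0,0]
  angular:
    - [0,0,0]
    - [0,0,0]
    - [0,0,0]
    - [0,0,0]
    - [0,0,0]

```text
time: 26.3
ee_pos: [0.5888, -0.2061, 0.0419]
tcp_rot: [-180.0, -0.0, -177.0]
wrist_force: [-2.2, 0.6, 4.2]
opening: 0.0346
```

Contact at 4 N. I'll press in slightly, then release.

>>> step_arm:
  delta_pos:
    - [0,0,-0.004]
    - [0,0,0]
  angular:
    - [0,0,0]
    - [0,0,0]

```text
time: 26.55
ee_pos: [0.5889, -0.2061, 0.0419]
tcp_rot: [-180.0, -0.0, -177.0]
wrist_force: [-3.5, 1.1, 8.6]
opening: 0.0342
```

>>> step_arm:
  delta_pos:
    - [0,0,0]
    - [0,0,0]
    - [0,0,0]
    - [0,0,0]
  angular:
    - [0,0,0]
    - [0,0,0]
    - [0,0,0]
    - [0,0,0]
  hand: 0.4

```text
time: 27.05
ee_pos: [0.5888, -0.2062, 0.0404]
tcp_rot: [-180.0, -0.1, -177.0]
wrist_force: [-0.7, 0.6, 0.2]
opening: 0.0594
```

>>> step_arm:
  delta_pos:
    - [0,0,0.1]
    - [0,0,0.3]
    - [0,0,0.4]
    - [0,0,0.1]
    - [0,0,0]
  angular:
    - [0,0,0]
    - [0,0,0]
    - [0,0,0]
    - [0,0,0]
    - [0,0,0]

```text
time: 27.68
ee_pos: [0.5893, -0.2064, 0.1498]
tcp_rot: [-179.9, 0.1, -177.0]
wrist_force: [-0.6, 0.0, 0.3]
opening: 0.0597
```

```bash
python3 tri.py .588 -.2055 pics/t6.png;python3 look.py 3 pics/w15.png
```

```text
ee [ 0.5878 -0.2059  0.147 ]
TCP at rim height in crop px [197.1412 187.7307]
```

View pics/t6.png

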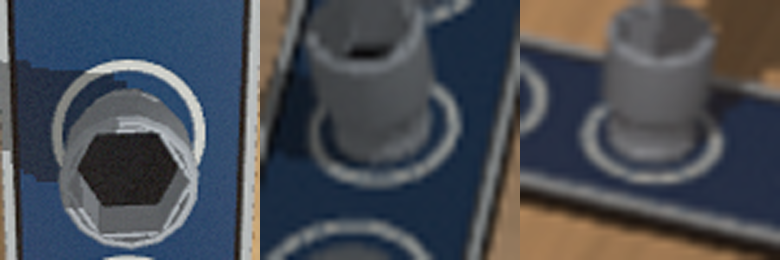

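View pics/w15.png

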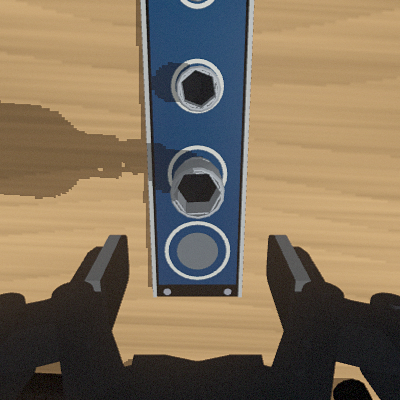

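Socket_3 is within about 1 mm. Next is socket_4.

>>> step_arm:
  delta_pos:
    - [-0.01,0.25,0]
    - [-0.03,0.45,0]
    - [-0.03,0.45,0]
    - [-0.03,0.45,0]
    - [-0.03,0.45,0]
  angular:
    - [0,0,0]
    - [0,0,0]
    - [0,0,0]
    - [0,0,0]
    - [0,0,0]
  hand: 0.75

```text
time: 28.5
ee_pos: [0.5723, 0.0415, 0.1473]
tcp_rot: [-180.0, -0.2, -177.0]
wrist_force: [-0.4, -0.3, 0.0]
opening: 0.0745
```

>>> step_arm:
  delta_pos:
    - [-0.03,0.45,0]
    - [-0.03,0.45,0]
    - [-0.02,0.35,0]
    - [0,0.18,-0.1]
    - [0,0,0]
  angular:
    - [0,0,0]
    - [0,0,0]
    - [0,0,0]
    - [0,0,0]
    - [0,0,0]

```text
time: 29.12
ee_pos: [0.5618, 0.2134, 0.1347]
tcp_rot: [-180.0, -0.3, -176.7]
wrist_force: [0.1, -1.4, -0.2]
opening: 0.0747
```

>>> step_arm:
  delta_pos:
    - [0,0,0]
    - [0,0,0]
  angular:
    - [0,0,0]
    - [0,0,0]

```text
time: 29.38
ee_pos: [0.5641, 0.2094, 0.1367]
tcp_rot: [-179.9, -0.0, -177.1]
wrist_force: [-0.1, 0.3, -0.1]
opening: 0.0747
```

```bash
python3 look.py 4 pics/w16.png
```

```text
ee [0.5641 0.2097 0.1368]
TCP at rim height in crop px [197.7663 194.5327]
```

View pics/w16.png

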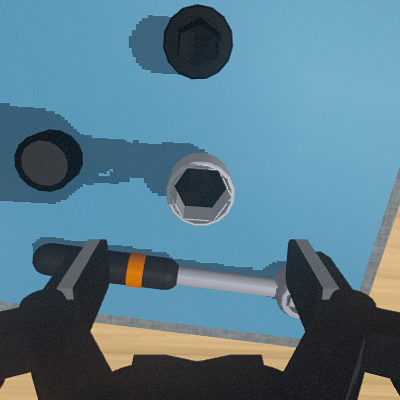

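>>> step_arm:
  delta_pos:
    - [-0.01,0.018,-0.25]
    - [0,0,-0.28]
    - [0,0,-0.22]
    - [0,0,-0.1]
    - [0,0,0]
  angular:
    - [0,0,0]
    - [0,0,0]
    - [0,0,0]
    - [0,0,0]
    - [0,0,0]

```text
time: 30.05
ee_pos: [0.5623, 0.213, 0.0343]
tcp_rot: [-180.0, -0.1, -177.0]
wrist_force: [0.7, -0.1, 0.4]
opening: 0.0748
```

>>> step_arm:
  delta_pos:
    - [0,0,0]
    - [0,0,0]
    - [0,0,0]
    - [0,0,0]
    - [0,0,0]
  angular:
    - [0,0,0]
    - [0,0,0]
    - [0,0,0]
    - [0,0,0]
    - [0,0,0]
  hand: -1

```text
time: 30.68
ee_pos: [0.5634, 0.2133, 0.0361]
tcp_rot: [-180.0, 0.1, -177.0]
wrist_force: [-0.2, -0.9, 6.3]
opening: 0.0425
```

```bash
python3 look.py 4 pics/w17.png
```

```text
ee [0.5634 0.2133 0.0361]
TCP at rim height in crop px [197.0156 286.9901]
```

View pics/w17.png

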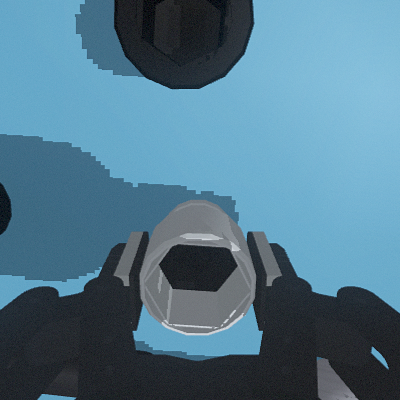

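>>> step_arm:
  delta_pos:
    - [0,0,0.05]
    - [0,0,0.2]
    - [0,0,0.35]
    - [0,0,0.3]
    - [0.03,-0.15,0.05]
  angular:
    - [0,0,0]
    - [0,0,0]
    - [0,0,0]
    - [0,0,0]
    - [0,0,0]

```text
time: 31.35
ee_pos: [0.567, 0.198, 0.1512]
tcp_rot: [179.8, 0.2, -176.8]
wrist_force: [-0.1, -0.1, -2.7]
opening: 0.0426
```

>>> step_arm:
  delta_pos:
    - [0.07,-0.33,0]
    - [0.07,-0.33,0]
    - [0.07,-0.33,0]
    - [0.07,-0.33,0]
    - [0.07,-0.33,0]
  angular:
    - [0,0,0]
    - [0,0,0]
    - [0,0,0]
    - [0,0,0]
    - [0,0,0]

```text
time: 31.98
ee_pos: [0.6067, -0.0055, 0.1468]
tcp_rot: [-179.9, -0.2, -177.0]
wrist_force: [1.0, 0.2, -2.9]
opening: 0.0426
```

>>> step_arm:
  delta_pos:
    - [0.07,-0.33,0]
    - [0.07,-0.33,0]
    - [0.07,-0.33,0]
    - [0.07,-0.33,0]
    - [0.05,-0.2,0]
  angular:
    - [0,0,0]
    - [0,0,0]
    - [0,0,0]
    - [0,0,0]
    - [0,0,0]

```text
time: 32.6
ee_pos: [0.6454, -0.1897, 0.1463]
tcp_rot: [-179.9, -0.3, -177.2]
wrist_force: [-1.7, 1.2, -3.3]
opening: 0.0425
```

>>> step_arm:
  delta_pos:
    - [0.04,-0.14,0]
    - [0,0,-0.2]
    - [0,0,-0.2]
    - [0,0,-0.1]
    - [0,0,0]
  angular:
    - [0,0,0]
    - [0,0,0]
    - [0,0,0]
    - [0,0,0]
    - [0,0,0]

```text
time: 33.22
ee_pos: [0.6514, -0.2012, 0.0872]
tcp_rot: [180.0, -0.2, -176.9]
wrist_force: [-0.3, -0.6, -3.2]
opening: 0.0425
```

```bash
python3 look.py 4 pics/w18.png
```

```text
ee [ 0.6523 -0.2014  0.0884]
TCP at rim height in crop px [196.5612 229.3219]
```

View pics/w18.png

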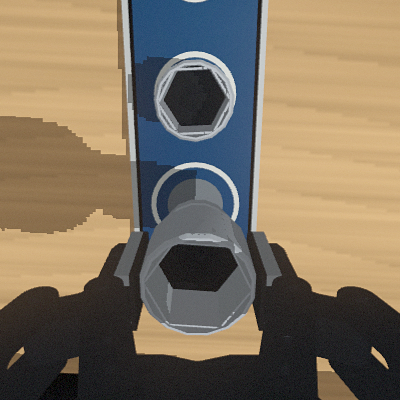

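>>> step_arm:
  delta_pos:
    - [0.01,-0.008,-0.1]
    - [0,0,-0.13]
    - [0,0,-0.07]
    - [0,0,-0.03]
    - [0,0,0]
  angular:
    - [0,0,0]
    - [0,0,0]
    - [0,0,0]
    - [0,0,0]
    - [0,0,0]

```text
time: 33.9
ee_pos: [0.6535, -0.2025, 0.0486]
tcp_rot: [-180.0, -0.1, -177.0]
wrist_force: [-0.2, -0.2, -4.0]
opening: 0.0422
```

>>> step_arm:
  delta_pos:
    - [0,0,0]
    - [0,0,0]
  angular:
    - [0,0,0]
    - [0,0,0]

```text
time: 34.15
ee_pos: [0.6539, -0.2026, 0.0495]
tcp_rot: [-180.0, -0.0, -177.0]
wrist_force: [0.0, -0.7, -3.4]
opening: 0.0423
```

```bash
python3 tri.py .654 -.202 pics/t7.png
```

```text
(no output)
```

View pics/t7.png

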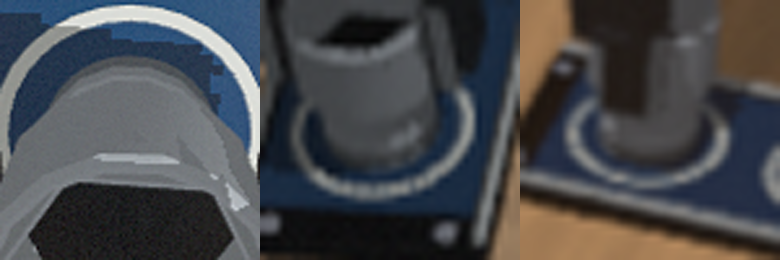

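>>> step_arm:
  delta_pos:
    - [0,-0.007,-0.015]
    - [0,0,-0.015]
    - [0,0,-0.01]
    - [0,0,0]
    - [0,0,0]
  angular:
    - [0,0,0]
    - [0,0,0]
    - [0,0,0]
    - [0,0,0]
    - [0,0,0]

```text
time: 34.92
ee_pos: [0.6535, -0.2034, 0.0442]
tcp_rot: [-180.0, -0.1, -177.0]
wrist_force: [-0.4, 0.3, -1.2]
opening: 0.0424
```

>>> step_arm:
  delta_pos:
    - [0,0,-0.006]
    - [0,0,-0.003]
    - [0,0,0]
  angular:
    - [0,0,0]
    - [0,0,0]
    - [0,0,0]

```text
time: 35.3
ee_pos: [0.6535, -0.2034, 0.0442]
tcp_rot: [-180.0, -0.1, -177.0]
wrist_force: [-3.4, 0.4, 6.5]
opening: 0.0424
```

```bash
python3 tri.py .654 -.202 pics/t8.png
```

```text
(no output)
```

View pics/t8.png

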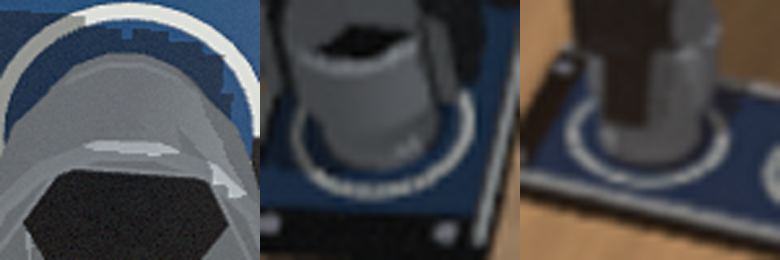

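Seated and centred. I'll release it and retreat.

>>> step_arm:
  delta_pos:
    - [0,0,0]
    - [0,0,0]
    - [0,0,0]
    - [0,0,0]
  angular:
    - [0,0,0]
    - [0,0,0]
    - [0,0,0]
    - [0,0,0]
  hand: 0.6

```text
time: 35.95
ee_pos: [0.6537, -0.2034, 0.043]
tcp_rot: [-180.0, -0.0, -176.9]
wrist_force: [-0.6, 0.6, 0.8]
opening: 0.0681
```

>>> step_arm:
  delta_pos:
    - [0,0,0.1]
    - [0,0,0.3]
    - [0,0,0.4]
    - [0,0,0.2]
    - [0,0,0]
  angular:
    - [0,0,0]
    - [0,0,0]
    - [0,0,0]
    - [0,0,0]
    - [0,0,0]

```text
time: 36.58
ee_pos: [0.6554, -0.2038, 0.1665]
tcp_rot: [-179.9, 0.3, -177.0]
wrist_force: [0.4, -0.6, -0.9]
opening: 0.0685
```

>>> step_arm:
  delta_pos:
    - [-0.3,0.1,0.25]
    - [-0.3,0.1,0.25]
    - [0,0.1,0.25]
    - [0,0,0.15]
    - [0,0,0]
  angular:
    - [0,0,0]
    - [0,0,0]
    - [0,0,0]
    - [0,0,0]
    - [0,0,0]

```text
time: 37.2
ee_pos: [0.5819, -0.1674, 0.2716]
tcp_rot: [-180.0, 0.0, -176.9]
wrist_force: [-0.3, 0.5, -1.0]
opening: 0.0685
```

```bash
python3 - <<'E'
from station import status, capture, r
import cv2,numpy as np
a=capture("side")["img"];b=capture("wrist")["img"];c=capture("scene")["img"]
cv2.imwrite("pics/f1.png",np.hstack([cv2.resize(a,(400,300)),cv2.resize(c,(400,300))]))
cv2.imwrite("pics/f2.png",b)
cv2.imwrite("pics/f3.png",np.hstack([cv2.resize(a[140:215,330:470],(400,214),interpolation=2),cv2.resize(c[160:275,150:240],(235,300),interpolation=2)[:214] ]))
cv2.imwrite("pics/f4.png",cv2.resize(c[160:275,150:240],(470,600),interpolation=2))
E
```

```text
(no output)
```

View pics/f1.png

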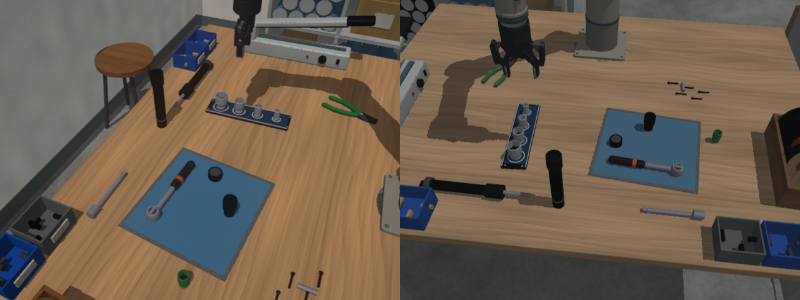

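View pics/f2.png

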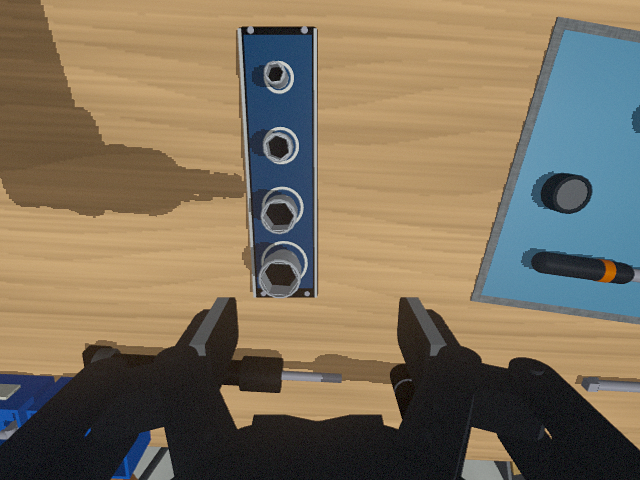

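View pics/f4.png

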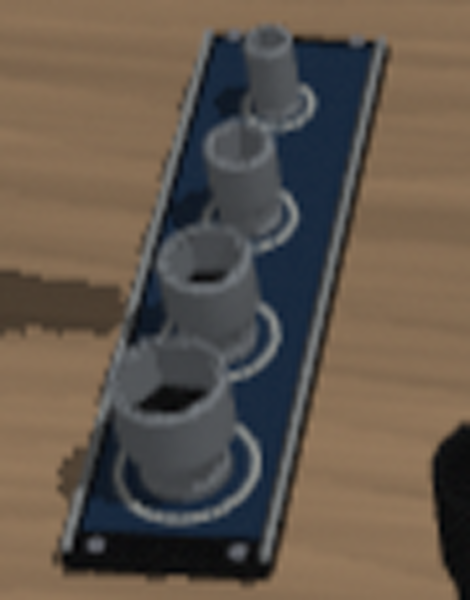

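All four stand upright, and the tube, impact socket and green socket look untouched. One enlarged centring check before handing in.

```bash
python3 - <<'E'
from station import status, capture, r
from h import *
c=capture("wrist");im=c["img"];t=[]
for u,v in((278,76),(281,146),(282,208),(283,268)):
    t.append(cv2.resize(im[v-28:v+36,u-32:u+32],(390,390)if 0 else (300,300),interpolation=2))
cv2.imwrite("pics/f5.png",np.vstack([np.hstack(t[:2]),np.hstack(t[2:])]))
E
```

```text
(no output)
```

View pics/f5.png

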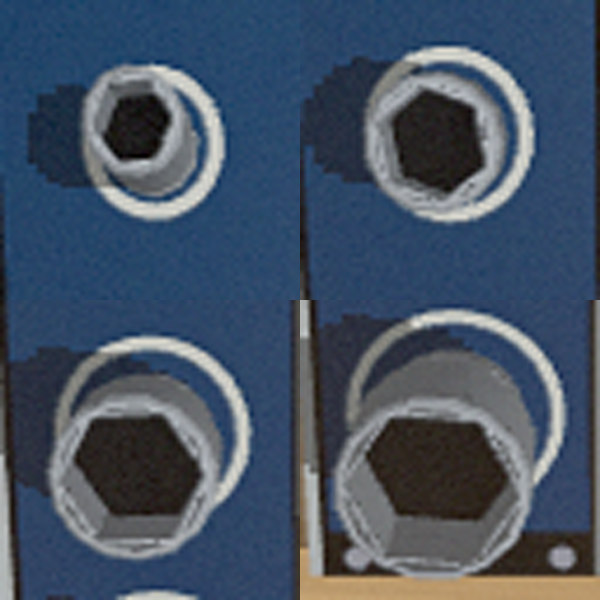

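```bash
python3 - <<'E'
from station import status, capture, r
print(r.finish_job(),status.read_state()["time"])
E
```

```text
the job is handed in; nothing more can be done
the job is handed in; nothing more can be done
```

The four chrome sockets are back on the tray in size order, socket_1 on ring_1 through socket_4 on ring_4. I handed the job in at about 37 s, within the 106 s limit, and the hand-in gave no verdict.

- **Placing:** I lowered each socket until I felt light contact (about 6–11 N at the wrist), then released it. The highest wrist force reported after any move was about 11 N, far below the 120 N limit.
- **Last checks:** The final wrist, scene and side pictures show all four upright. Each sits within about 1–1.5 mm of its ring centre; sockets 1 to 3 sit slightly towards +x.
- **Left alone:** The impact socket, the tube and the green look-alike appear untouched, and the gripper was clear of everything when I handed in.
- **Disagreement:** The scene and side cameras differed by about 4–7 mm in y. I averaged them and corrected the aim with wrist-camera views before most grasps and placings.

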